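# Change over the slide-warming drawer

### The arm

A 6-joint arm with a two-finger parallel gripper is mounted at the origin on the work surface. World frame = base frame: x ahead of the robot, y to its left, z up, the work surface at z = 0. Lengths are in m, angles in rad, forces in N, time in s.
With the tool pointing down it reaches from about 0.375 to 0.9 m from the base axis. Payload 3.1 kg.
Tool frame: the origin (TCP) lies at the very end of the fingers, on their centre line; the grasp point (between the pads) lies 19 mm behind it (manip.hold_point_z is the distance from the TCP to the grasp point, in m); y points along the fingers, z is the direction in which the jaws open and shut, and the axes are right-handed (so a half turn about y gives the same grasp; the last joint's range is limited). The gripper opens to 85 mm and grips with 20 to 120 N. Pads are 22 mm wide; open, the fingers measure 114 mm over their backs; the gripper's body (76 mm by 85 mm) begins 54 mm behind the grasp point. The pads swing forward as they close: fully open they stand 13 mm farther back than shut.
Start: joints at [-1.413, 0.527, 1.433, -0, 1.181, -0.178], TCP at [0.207, -0.59, 0.231] pointing down, gripper open.
Joint ranges: [-3.08, 3.08], [-0.75, 2.2], [0.22, 2.44], [-1.43, 4.57], [0, 2.65], [-2.85, 2.85]. Speed limits (rad/s): [2.79, 2.79, 3.14, 3.14, 3.14, 3.14].

### API

Orientations are given as a unit quaternion [x, y, z, w].
In Python, from station import manip, eyes, workorder gives the robot as it stands. The module is installed in compiled form; this text tells all that it offers.
- The arm moves only by the shell command python3 -m jog 'ROWS' [OPENING] [FORCE]. ROWS is JSON, a list of rows, each a list of 2 entries, a list of its own where there are three numbers: the shift along the tool's x, y, z in cm, then the turn about the tool's y in rad. A call has 1 to 20 rows; each row is the pose to reach, as a shift and turn from the pose commanded when the call began, along the tool's axes at that moment; what a row does not reach only later rows make up. A row lasts 1/12 s, in which the tool goes at most 41.7 mm and 7.16 degrees, less where a joint would pass 70% of its speed; a pose out of reach is approached as far as the arm can. A call with a gripper value outside its range is refused whole. OPENING is the finger opening in cm, from 0 to 8.54, set as the call begins (- or left out, the last holds). The fingers move at their own pace and stop on an object; FORCE is the grip in N (left out, the last holds). Time passes only in rows, so rows that repeat a pose let the fingers close. It gives the time, the measured TCP pose, the force and the opening at its end, in the units of the state.
- manip.sense(): the state, without advancing time (a new reading comes with each control period).
- eyes.snapshot(name): name is "scene" or "top" or "wrist"; returns a dict with "frame" (384x512x3 uint8, red, green, blue), "vfov" (degrees; the focal length in pixels is half the picture's height over the tangent of half this angle, whatever the lens; pixels are square), "cx", "cy" (the principal point, pixels), "rvec" (rotation vector, rad) and "tvec" (3), from world to camera coordinates, as OpenCV has them. Camera axes: x right, y down, z forward; pixel columns grow to the right and rows downward; lengths in m; the calibration is good to about 2 mm. The wrist camera is an equidistant fisheye: a pixel r from the principal point sees the ray r / f radians off the axis. A picture is of the moment at which its call begins. There is no depth.
- workorder.sign_off(): hands the job in, once; it reports no verdict.
The state is a dict: "t": time; "q": joint angles; "qd": joint speeds; "tau": joint torques, N m; "tcp_pos": TCP position; "tool_rot": TCP orientation; "force": force on the tool from outside, world axes, zero at the start; "ft_torque": the same for the moment, N m; "finger_gap": opening from 0.0 (shut) to 1.0 (fully open).
Only numpy, scipy, OpenCV 4.12 (cv2) and the standard library are available. Lean on these libraries where they do the work, as an engineer would, in place of code of your own. Each camera call takes 0.05 s, during which the arm holds its last target. There are 200 camera calls.

### The job

Change over the slide-warming cabinet: pull its drawer right out to the stop, take out all the warmed slide carriers (blue ribs) and lean them side by side on the sloped cooling stand, each lying flat on the slope with a short end resting against the bottom lip. Then lay all the fresh carriers (orange ribs) from the bench flat, right way up, in the drawer and push it fully shut. There may be two or three warmed and two or three fresh carriers; leave everything else on the bench where it is.

Things in the scene. Friction and masses are not known exactly. Their poses are not given: they have to be found in the camera images.
- cab_drawer0 (a joint): the cabinet's drawer, m: 0 shut, 0.150 at its stop fully out. It slides to the cabinet's front (the handle's -x), with about 1 N of friction, and stays where it is left; it may start up to 20 mm ajar.
- cab: the fixed grey warming cabinet, 220 mm deep (x), 300 mm wide (y), 80 mm high. Origin: centre of its underside, on the bench; x points to its back, its front faces -x, z up. Its one drawer has a white front.
- cab_drawer0_handle (a point): middle of the drawer's bar handle: a level round steel bar 120 mm long (along y), 11 mm thick, on a post 9 mm inside each end; its axis is 35 mm in front of the drawer's white front (29 mm clear between), 44 mm above the bench; the front's top edge is 67 mm above the bench. x points into the cabinet, z up; the drawer opens along -x.
- drawer_floor (a point): centre of the drawer's inner floor, 22 mm above the bench; moves with the drawer. Clear inside: 175 mm deep (x) x 258 mm wide (y), walls 6 mm thick reaching 36 mm above the floor, the white front 45 mm. x points into the cabinet, z up. With the drawer at its stop, the floor from the front to x = +50 mm is clear of the cabinet's top.
- stand_face: sloped aluminium face (25 degrees) of the fixed cooling stand, 270 mm wide (y), 119 mm up the slope. Origin: mid-width corner of face and lip, 30 mm above the bench; x up the slope, y along the lip, z out of the face. Lip 6 mm thick, stands out 14 mm. Room for three carriers, e.g. at y = -85, 0, 85 mm; one against the lip has its middle at x 45, z 20 mm. Not slippery: one let go higher may stay there.
- warm1_mid (a point): Warmed slide carrier: white tray 90 mm long (x) x 72 wide (y) x 10 thick, two glass slides on it (1 mm proud), and on its middle one blue grip rib 50 mm long (x), 14 wide (y), its top 40 mm above the tray's underside; 0.12 kg or so. This point: its centre, 20 mm above the underside; z out of the top; same turned half round. Starts in the drawer, lengthwise, if present.
- warm2_mid (a point): Warmed slide carrier: white tray 90 mm long (x) x 72 wide (y) x 10 thick, two glass slides on it (1 mm proud), and on its middle one blue grip rib 50 mm long (x), 14 wide (y), its top 40 mm above the tray's underside; 0.12 kg or so. This point: its centre, 20 mm above the underside; z out of the top; same turned half round. Starts in the drawer, lengthwise, if present.
- warm3_mid (a point): Warmed slide carrier: white tray 90 mm long (x) x 72 wide (y) x 10 thick, two glass slides on it (1 mm proud), and on its middle one blue grip rib 50 mm long (x), 14 wide (y), its top 40 mm above the tray's underside; 0.12 kg or so. This point: its centre, 20 mm above the underside; z out of the top; same turned half round. Starts in the drawer, lengthwise, if present.
- fresh1_mid (a point): Fresh slide carrier: white tray 90 mm long (x) x 72 wide (y) x 10 thick, two glass slides on it (1 mm proud), and on its middle one orange grip rib 50 mm long (x), 14 wide (y), its top 40 mm above the tray's underside; 0.12 kg or so. This point: its centre, 20 mm above the underside; z out of the top; same turned half round. Starts on the bench, if present.
- fresh2_mid (a point): Fresh slide carrier: white tray 90 mm long (x) x 72 wide (y) x 10 thick, two glass slides on it (1 mm proud), and on its middle one orange grip rib 50 mm long (x), 14 wide (y), its top 40 mm above the tray's underside; 0.12 kg or so. This point: its centre, 20 mm above the underside; z out of the top; same turned half round. Starts on the bench, if present.
- fresh3_mid (a point): Fresh slide carrier: white tray 90 mm long (x) x 72 wide (y) x 10 thick, two glass slides on it (1 mm proud), and on its middle one orange grip rib 50 mm long (x), 14 wide (y), its top 40 mm above the tray's underside; 0.12 kg or so. This point: its centre, 20 mm above the underside; z out of the top; same turned half round. Starts on the bench, if present.
There are look-alikes about, which are no part of the job. Leave any pink or red look-alike of the part that bears fresh3_mid alone.

How it is judged:
By the outcome, as a careful person would: the job done as asked, in the order asked, and still so for the second after the job is handed in, with the robot touching nothing.
Of warm1, warm2, warm3 only 2 to 3 are there at a start; the rules pass over those that are not, and their reading is None.
Of fresh1, fresh2, fresh3 only 2 to 3 are there at a start; the rules pass over those that are not, and their reading is None.
At some moment in a run one of fresh1, fresh2, fresh3 may be knocked a few centimetres aside while the robot is not near it.
Once in a run the grip may slacken for a moment while it holds something.
It also fails if it takes over 210 s, if anything falls off the work surface, if the arm or the gripper's body presses on something with over 40 N, if the wrist force passes 120 N, or if a joint passes its speed limit or range.

## Working session

There is one attempt and no reset: what is moved stays moved. The work goes in short steps, Python scripts to look and compute and a shell command to move; the robot and the scene stay as the last step left them, time stands still between calls to the robot, and variables do not carry over. Pictures are saved under pics/ and viewed, about 12 in all and at most 16, crops included, and the job is handed in when it is done.

```bash
mkdir -p pics
cat > h.py <<'E'
import numpy as np, cv2
from scipy.spatial.transform import Rotation as R
from station import manip, eyes, workorder
def snap(n, save=None):
    s=eyes.snapshot(n)
    if save: cv2.imwrite('pics/'+save+'.png', s['frame'][:,:,::-1])
    return s
def cam(s):
    f=s['frame'].shape[0]/2/np.tan(np.radians(s['vfov'])/2)
    Rm=R.from_rotvec(np.ravel(s['rvec'])).as_matrix(); t=np.ravel(s['tvec'])
    return f,Rm,t,-Rm.T@t
def ray(s,u,v,fish=False):
    f,Rm,t,C=cam(s); a=np.array([u-s['cx'],v-s['cy']],float)
    if fish:
        r=np.hypot(*a); th=r/f; d=np.r_[a/max(r,1e-9)*np.sin(th),np.cos(th)]
    else: d=np.r_[a/f,1]
    return C,Rm.T@d
def plane(s,u,v,z,fish=False):
    C,d=ray(s,u,v,fish); return C+d*(z-C[2])/d[2]
def tri(a,b):
    (C1,d1),(C2,d2)=a,b
    k=np.linalg.lstsq(np.c_[d1,-d2],C2-C1,rcond=None)[0]
    return (C1+k[0]*d1+C2+k[1]*d2)/2, np.linalg.norm(C1+k[0]*d1-C2-k[1]*d2)
def proj(s,p,fish=False):
    f,Rm,t,C=cam(s); c=Rm@np.array(p)+t
    if fish:
        r=np.hypot(c[0],c[1]); th=np.arctan2(r,c[2]); return np.array([s['cx'],s['cy']])+f*th*c[:2]/r
    return np.array([s['cx'],s['cy']])+f*c[:2]/c[2]
def delta(p,yaw=None):
    "tool-frame shift in cm to world TCP p"
    st=manip.sense(); T=R.from_quat(st['tool_rot']).as_matrix()
    return np.round(100*T.T@(np.array(p)-st['tcp_pos']),2)
E
python3 - <<'E'
from h import *
for n in('scene','top','wrist'):
    s=snap(n,n+'0'); f,Rm,t,C=cam(s); print(n,f,s['cx'],s['cy'],C.round(3),Rm[2].round(3))
st=manip.sense(); print(st, R.from_quat(st['tool_rot']).as_matrix().round(3), manip.hold_point_z)
a=[cv2.imread(f'pics/{n}0.png') for n in('scene','top')]
cv2.imwrite('pics/both.png',cv2.resize(np.vstack(a),None,fx=.78,fy=.78))
E
```

```text
scene 444.4658567578159 259.7454487476394 191.1292415088126 [ 1.329 -0.12   0.925] [-0.668  0.103 -0.737]
top 369.204407933815 250.96805000535335 184.6257135530344 [ 0.395 -0.028  0.915] [ 0.149  0.038 -0.988]
wrist 297.3186396354542 251.56488552956776 195.9391851236253 [ 0.272 -0.568  0.373] [-0.255 -0.089 -0.963]
{'t': 0.15, 'q': array([-1.41248377e+00,  5.28285275e-01,  1.43361487e+00, -7.21512023e-06,
        1.18141385e+00, -1.78483647e-01]), 'qd': array([ 0.0026114 , -0.00147396, -0.00430226, -0.00102945, -0.00057421,
        0.00022062]), 'tau': array([ 2.31491085e-04, -4.42743945e+01, -1.78276205e+01, -2.95282443e-04,
        5.62122383e-03, -1.98738796e-06]), 'tcp_pos': array([ 0.20648698, -0.58931528,  0.23053617]), 'tool_rot': array([-0.11851058,  0.69771257, -0.69649541,  0.11851814]), 'force': array([ 0.80334415, -0.39309414, -1.38973479]), 'ft_torque': array([-0.00922258,  0.01707929, -0.04309436]), 'finger_gap': 0.9975033973321283} [[-0.944 -0.     0.33 ]
 [-0.33   0.002 -0.944]
 [-0.    -1.    -0.002]] 0.0187
```

View pics/top0.png

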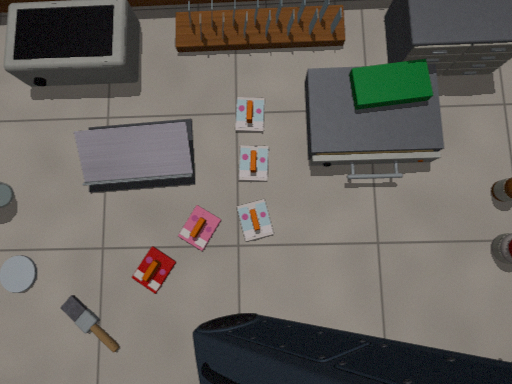

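View pics/scene0.png

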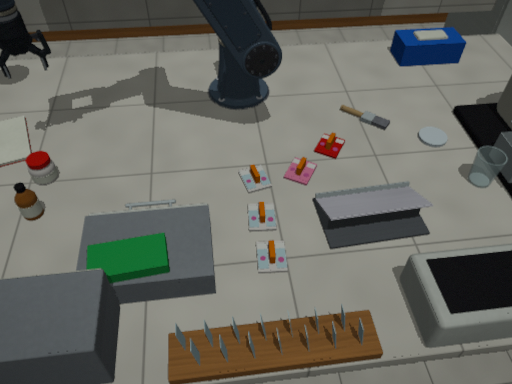

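Run:
```python
from h import *
im=cv2.imread('pics/top0.png')
a=cv2.resize(im[60:190,300:450],None,fx=3,fy=3,interpolation=cv2.INTER_CUBIC)
b=cv2.resize(im[120:190,70:220],None,fx=3,fy=3,interpolation=cv2.INTER_CUBIC)
cv2.imwrite('pics/c1.png',np.vstack([a,b]))
hsv=cv2.cvtColor(im,cv2.COLOR_BGR2HSV)
s=snap('top')
m=cv2.inRange(hsv,(5,170,120),(15,255,255))
n,l,st,c=cv2.connectedComponentsWithStats(m)
for i in range(1,n):
    if st[i,4]>40:
        r=cv2.minAreaRect(np.argwhere(l==i)[:,::-1].astype(np.float32))
        p=cv2.boxPoints(r); print(c[i].round(1),st[i,4],plane(s,*c[i],.035).round(3),r)
```

```text
[249.2 109.8] 86 [0.716 0.008 0.035] ((249.19114685058594, 109.51469421386719), (4.908576011657715, 17.2567138671875), 4.39870548248291)
[253. 160.] 95 [0.588 0.001 0.035] ((253.0, 160.0), (18.0, 4.0), 90.0)
[254.2 219.2] 103 [0.444 0.001 0.035] ((254.10377502441406, 219.1132049560547), (20.05463981628418, 5.082340240478516), 74.05460357666016)
[196.8 226.8] 105 [0.43  0.138 0.035] ((196.82351684570312, 226.7941131591797), (4.973458766937256, 20.751327514648438), 30.963756561279297)
[149.2 270. ] 117 [0.331 0.251 0.035] ((148.8461456298828, 270.2307434082031), (5.547001838684082, 21.63330841064453), 33.6900634765625)
```

View pics/c1.png

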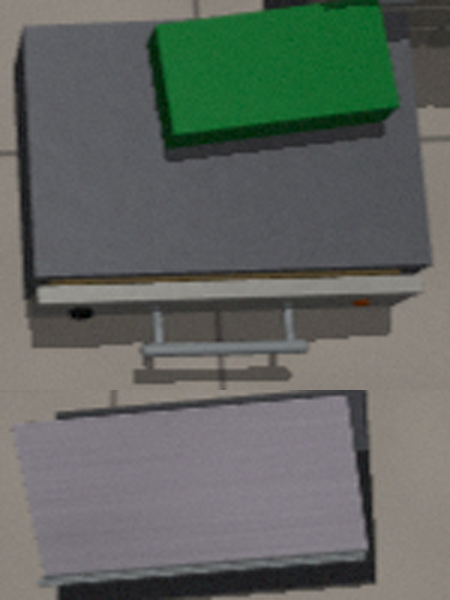

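Run:
```python
from h import *
s=snap('top')
P=lambda u,v,z:plane(s,u,v,z)
h=[P(348.3,176.7,.044),P(401.7,175.3,.044)]
c=[P(312.7,151.7,.08),P(443.3,148.3,.08),P(308.3,70,.08)]
u=[P(74,132.7,.080),P(186.7,121.7,.080)]; l=[P(84,183.3,.041),P(191.7,173.3,.041)]
yaw=lambda a,b:np.degrees(np.arctan2(*(-(b-a))[1::-1][::1])) 
for n,p in(('h',h),('c',c),('u',u),('l',l)):
    d=p[0]-p[1]; print(n,np.array(p).round(3).tolist(),'mid',((p[0]+p[1])/2).round(3),'len',np.linalg.norm(d).round(3),'y-dir deg from +y',np.degrees(np.arctan2(-d[0],d[1])).round(1))
for p in ([.447,-.29,.05],[.55,0.25,.1]): print(proj(s,p))
```

```text
h [[0.539, -0.225, 0.044], [0.539, -0.349, 0.044]] mid [ 0.539 -0.287  0.044] len 0.125 y-dir deg from +y -0.0
c [[0.594, -0.139, 0.08], [0.593, -0.434, 0.08], [0.794, -0.137, 0.08]] mid [ 0.594 -0.287  0.08 ] len 0.295 y-dir deg from +y -0.2
u [[0.658, 0.425, 0.08], [0.676, 0.154, 0.08]] mid [0.667 0.29  0.08 ] len 0.272 y-dir deg from +y 3.8
l [[0.541, 0.415, 0.041], [0.559, 0.15, 0.041]] mid [0.55  0.282 0.041] len 0.266 y-dir deg from +y 3.8
[379.73703912 214.97458495]
[142.68925386 173.53896164]
```

```bash
cat >> h.py <<'E'
def go(*ps):
    st=manip.sense(); T=R.from_quat(st['tool_rot']).as_matrix()
    print('tcp',st['tcp_pos'].round(4),'zang',np.degrees(np.arctan2(T[1,2],T[0,2])).round(2),'q6',st['q'][5].round(2),'F',st['force'].round(1),'t',round(st['t'],2))
    for p in ps: print(p,'->',delta(p))
E
python3 -c "
from h import *
go([.539,-.287,.15],[.539,-.287,.03])"
```

```text
tcp [ 0.2065 -0.5895  0.2308] zang -70.7 q6 -0.18 F [ 0.2  0.5 -0.1] t 0.25
[0.539, -0.287, 0.15] -> [-41.38   8.11 -17.56]
[0.539, -0.287, 0.03] -> [-41.37  20.11 -17.55]
```

```bash
python3 -m jog '[[[-41.4,8,-17.6],-1.234],[[-41.4,8,-17.6],-1.234],[[-41.4,8,-17.6],-1.234],[[-41.4,8,-17.6],-1.234],[[-41.4,8,-17.6],-1.234],[[-41.4,8,-17.6],-1.234],[[-41.4,8,-17.6],-1.234],[[-41.4,8,-17.6],-1.234],[[-41.4,8,-17.6],-1.234],[[-41.4,8,-17.6],-1.234],[[-41.4,8,-17.6],-1.234],[[-41.4,8,-17.6],-1.234],[[-41.4,8,-17.6],-1.234],[[-41.4,8,-17.6],-1.234],[[-41.4,8,-17.6],-1.234]]' 3.0 40
python3 - <<'E'
from h import *
go([.539,-.287,.03]); s=snap('wrist','w1')
for p in ([.539,-.287+.051,.05],[.539,-.287-.051,.05],[.539,-.287,.03]):print(proj(s,p,True))
E
```

```text
t: 1.5
tcp_pos: [0.5384, -0.288, 0.1515]
tool_rot: [0.5, -0.5, 0.5, -0.5]
force: [-0.5, 0.3, -0.2]
finger_gap: 0.351
tcp [ 0.5384 -0.288   0.1515] zang -0.08 q6 -0.67 F [-0.5  0.3 -0.2] t 1.5
[0.539, -0.287, 0.03] -> [-0.11 12.15  0.06]
[250.62716487 133.24345182]
[250.77278031 247.79131463]
[250.75448075 187.73268509]
```

View pics/w1.png

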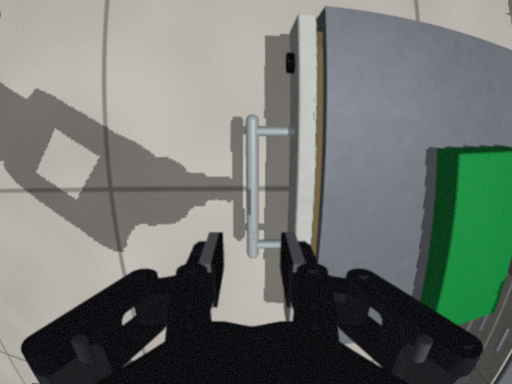

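```bash
python3 -m jog '[[[0,4,0],0],[[0,8,0],0],[[0,12.3,0],0],[[0,12.3,0],0],[[0,12.3,0],0]]' 3.0 40;  python3 -m jog '[[[0,0,0],0],[[0,0,0],0],[[0,0,0],0],[[0,0,0],0],[[0,0,0],0],[[0,0,0],0]]' 0 60
```

```text
t: 1.97
tcp_pos: [0.538, -0.2885, 0.027]
tool_rot: [-0.499, 0.501, -0.5, 0.499]
force: [-0.1, 0.4, 0.1]
finger_gap: 0.352
t: 2.47
tcp_pos: [0.5395, -0.2882, 0.0289]
tool_rot: [0.5, -0.499, 0.501, -0.5]
force: [-1.3, -4.4, -1.0]
finger_gap: 0.096
```

```bash
python3 -m jog '[[[0,0,-1],0],[[0,0,-2],0],[[0,0,-3],0],[[0,0,-4],0],[[0,0,-5],0],[[0,0,-6],0],[[0,0,-7],0],[[0,0,-8],0],[[0,0,-9],0],[[0,0,-10],0],[[0,0,-11],0],[[0,0,-12],0],[[0,0,-12.5],0],[[0,0,-12.8],0],[[0,0,-13],0],[[0,0,-13],0]]' ;  python3 -m jog '[[[0,0,-0.3],0],[[0,0,-0.6],0],[[0,0,-0.8],0],[[0,0,-0.8],0]]'
```

```text
t: 3.8
tcp_pos: [0.4094, -0.2886, 0.0289]
tool_rot: [0.5, -0.499, 0.501, -0.5]
force: [-1.0, -6.8, -2.6]
finger_gap: 0.104
t: 4.13
tcp_pos: [0.4017, -0.2886, 0.0289]
tool_rot: [0.5, -0.499, 0.502, -0.5]
force: [-1.7, -6.5, -2.2]
finger_gap: 0.101
```

```bash
python3 -m jog '[[[0,0,-0.3],0],[[0,0,-0.5],0],[[0,0,-0.5],0]]';python3 -m jog '[[[0,0,-0.3],0],[[0,0,-0.5],0],[[0,0,-0.5],0]]'; python3 -m jog '[[[0,0,-0.2],0],[[0,0,-0.4],0],[[0,0,-0.4],0]]'
```

```text
t: 4.38
tcp_pos: [0.3967, -0.2886, 0.0289]
tool_rot: [0.5, -0.498, 0.502, -0.5]
force: [-0.1, -6.6, -1.9]
finger_gap: 0.102
t: 4.63
tcp_pos: [0.3934, -0.2887, 0.0289]
tool_rot: [0.499, -0.498, 0.503, -0.5]
force: [6.3, -2.7, -4.6]
finger_gap: 0.102
t: 4.88
tcp_pos: [0.3933, -0.2889, 0.0289]
tool_rot: [0.497, -0.496, 0.506, -0.5]
force: [21.5, 4.8, -8.1]
finger_gap: 0.097
```

```bash
python3 -m jog '[[[0,0,0.5],0],[[0,0,0.5],0],[[0,0,0.5],0],[[0,0,0.5],0],[[0,0,0.5],0]]' 2.8 60; python3 -m jog '[[[0,-3,0],0],[[0,-6,0],0],[[0,-10,0],0],[[0,-10,0],0],[[0,-10,0],0]]' 2.8
python3 - <<'E'
from h import *
go([.45,-.287,.22])
E
```

```text
t: 5.3
tcp_pos: [0.3912, -0.2862, 0.0284]
tool_rot: [-0.5, 0.501, -0.499, 0.5]
force: [0.3, -0.4, 0.0]
finger_gap: 0.324
t: 5.72
tcp_pos: [0.3926, -0.2879, 0.1304]
tool_rot: [0.5, -0.498, 0.502, -0.5]
force: [1.0, 0.1, -0.8]
finger_gap: 0.331
tcp [ 0.3926 -0.2879  0.1304] zang -0.03 q6 -0.86 F [ 1.   0.1 -0.8] t 5.72
[0.45, -0.287, 0.22] -> [-0.06 -8.95  5.76]
```

```bash
python3 -m jog '[[[0,-3,0],0],[[0,-9,5.8],1.571],[[0,-9,5.8],1.571],[[0,-9,5.8],1.571],[[0,-9,5.8],1.571],[[0,-9,5.8],1.571],[[0,-9,5.8],1.571],[[0,-9,5.8],1.571],[[0,-9,5.8],1.571],[[0,-9,5.8],1.571],[[0,-9,5.8],1.571],[[0,-9,5.8],1.571],[[0,-9,5.8],1.571],[[0,-9,5.8],1.571],[[0,-9,5.8],1.571],[[0,-9,5.8],1.571],[[0,-9,5.8],1.571]]' 5
python3 - <<'E'
from h import *
go(); s=snap('wrist','w2')
hsv=cv2.cvtColor(s['frame'],cv2.COLOR_RGB2HSV)
m=cv2.inRange(hsv,(95,120,60),(130,255,255))
n,l,st,c=cv2.connectedComponentsWithStats(m)
for i in range(1,n):
    if st[i,4]>100: print(c[i].round(1),st[i],plane(s,*c[i],.057,True).round(4))
E
```

```text
t: 7.13
tcp_pos: [0.4495, -0.2866, 0.2173]
tool_rot: [-0.001, 0.708, -0.707, -0.0]
force: [0.6, 0.5, 0.2]
finger_gap: 0.584
tcp [ 0.4495 -0.2866  0.2173] zang -89.93 q6 0.79 F [0.6 0.5 0.2] t 7.13
[249.8 118.1] [244  95  13  48 603] [ 0.5154 -0.2856  0.057 ]
[169.  120.1] [161  97  19  47 763] [ 0.5153 -0.2021  0.057 ]
[327.2 124.8] [318 102  19  47 784] [ 0.5104 -0.3654  0.057 ]
```

View pics/w2.png

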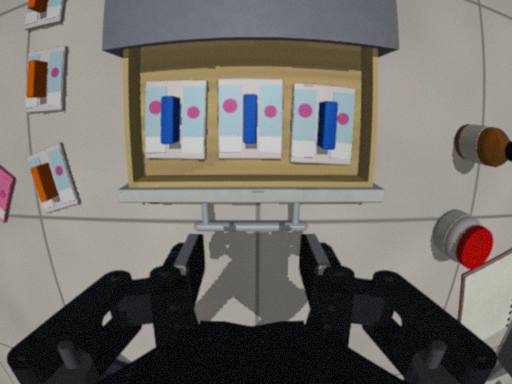

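```bash
python3 -m jog '[[[-3,3,-4],0],[[-6.6,6,-8.4],0],[[-6.6,9,-8.4],0],[[-6.6,12,-8.4],0],[[-6.6,15,-8.4],0],[[-6.6,17,-8.4],0],[[-6.6,17.8,-8.4],0],[[-6.6,17.8,-8.4],0],[[-6.6,17.8,-8.4],0]]' 3.6 40; python3 -m jog '[[[0,0,0],0],[[0,0,0],0],[[0,0,0],0],[[0,0,0],0],[[0,0,0],0],[[0,0,0],0]]' 0 40
```

```text
t: 7.93
tcp_pos: [0.5165, -0.2034, 0.0406]
tool_rot: [-0.0, -0.707, 0.707, -0.0]
force: [0.3, 0.3, 0.3]
finger_gap: 0.423
t: 8.43
tcp_pos: [0.5172, -0.2038, 0.0422]
tool_rot: [-0.001, -0.706, 0.708, -0.001]
force: [-0.5, -0.1, 6.7]
finger_gap: 0.157
```

```bash
python3 -m jog '[[[0,-3,0],0],[[0,-7,0],0],[[0,-11,0],0],[[0,-15,0],0],[[0,-16,0],0],[[0,-16,0],0]]'
python3 - <<'E'
from h import *
go([.5876,.370,.16]); snap('wrist','w3')
E
```

```text
t: 8.93
tcp_pos: [0.5183, -0.2043, 0.2046]
tool_rot: [-0.003, -0.705, 0.709, -0.003]
force: [-0.1, -0.2, -1.7]
finger_gap: 0.155
tcp [ 0.5183 -0.2043  0.2046] zang -90.0 q6 0.99 F [-0.1 -0.2 -1.7] t 8.93
[0.5876, 0.37, 0.16] -> [ -6.9    4.21 -57.45]
```

```bash
python3 -m jog '[[[-0.5,0,-3],0],[[-1,0,-6],0],[[-1.5,0,-10],0],[[-2,0,-14],-0.02],[[-2.5,0,-18],-0.04],[[-3,0,-22],-0.066],[[-3.5,0,-26],-0.066],[[-4,0,-30],-0.066],[[-4.5,0,-34],-0.066],[[-5,0,-38],-0.066],[[-5.5,0,-42],-0.066],[[-6,0,-46],-0.066],[[-6.5,0,-50],-0.066],[[-6.9,0,-54],-0.066],[[-6.9,1,-56.5],-0.066],[[-6.9,3,-57.5],-0.066],[[-6.9,4.2,-57.5],-0.066],[[-6.9,4.2,-57.5],-0.066],[[-6.9,4.2,-57.5],-0.066]]'
python3 - <<'E'
from h import *
go([.5876,.370,.11]); s=snap('wrist','w4')
O=np.array([.558,.283,.03]);a=np.radians(3.8);c,n=np.cos(np.radians(25)),np.sin(np.radians(25))
X=np.array([np.cos(a)*c,np.sin(a)*c,n]);Y=np.array([-np.sin(a),np.cos(a),0])
im=s['frame'][:,:,::-1].copy()
for x,y in((0,-.135),(0,.135),(.119,.135),(.119,-.135),(0,0),(0,.049),(0,.121)):
    u=proj(s,O+x*X+y*Y,True); cv2.circle(im,tuple(int(v) for v in u),2,(0,0,255),-1); print(u.round())
cv2.imwrite('pics/w4b.png',im)
E
```

```text
t: 10.57
tcp_pos: [0.5835, 0.3701, 0.1551]
tool_rot: [0.025, -0.706, 0.708, -0.021]
force: [0.2, -0.1, -0.2]
finger_gap: 0.156
tcp [0.5835 0.3701 0.1551] zang -86.27 q6 1.91 F [ 0.2 -0.1 -0.2] t 10.57
[0.5876, 0.37, 0.11] -> [-0.44  4.51  0.03]
[445. 217.]
[199. 221.]
[182. 106.]
[489. 124.]
[336. 220.]
[287. 221.]
[213. 221.]
```

View pics/w4b.png

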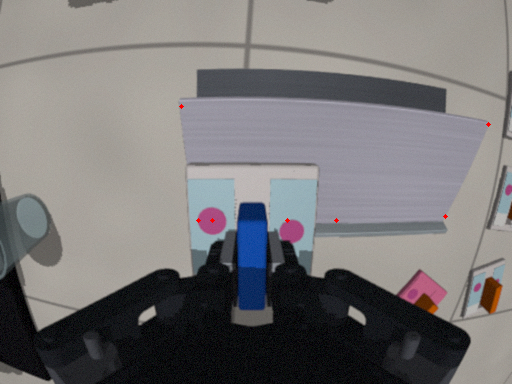

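```bash
python3 -m jog '[[[-0.4,2,0],0],[[-0.4,4,0],0],[[-0.4,5.5,0],0],[[-0.4,6.5,0],0],[[-0.4,6.5,0],0],[[-0.4,6.5,0],0]]' - 25; python3 -m jog '[[[0,0.3,0],0],[[0,0.6,0],0],[[0,0.8,0],0],[[0,1,0],0],[[0,1,0],0]]';python3 -m jog '[[[0,0.3,0],0],[[0,0.5,0],0],[[0,0.5,0],0]]'
```

```text
t: 11.12
tcp_pos: [0.5898, 0.3715, 0.0938]
tool_rot: [-0.023, 0.707, -0.707, 0.023]
force: [0.6, -0.2, -1.9]
finger_gap: 0.152
t: 11.53
tcp_pos: [0.5889, 0.3726, 0.0862]
tool_rot: [-0.023, 0.707, -0.707, 0.023]
force: [-5.3, -1.7, 9.3]
finger_gap: 0.156
t: 11.78
tcp_pos: [0.5868, 0.3724, 0.0811]
tool_rot: [0.025, -0.707, 0.707, -0.022]
force: [-8.7, -1.8, 11.4]
finger_gap: 0.154
```

```bash
python3 -m jog '[[[0,0.3,0],0],[[0,0.5,0],0],[[0,0.5,0],0]]';python3 -m jog '[[[0,0.3,0],0],[[0,0.5,0],0],[[0,0.5,0],0]]'; python3 -c "
from h import *
go(); snap('scene','s5'); s=snap('wrist','w5');cv2.imwrite('pics/w5c.png',np.hstack([cv2.imread('pics/w5.png')[40:300,100:500],cv2.resize(cv2.imread('pics/s5.png')[150:280,280:480],(400,260))]))"
```

```text
t: 12.03
tcp_pos: [0.5853, 0.3723, 0.0757]
tool_rot: [0.026, -0.706, 0.707, -0.021]
force: [-10.7, -2.6, 12.9]
finger_gap: 0.156
t: 12.28
tcp_pos: [0.5842, 0.3722, 0.0703]
tool_rot: [0.027, -0.706, 0.707, -0.02]
force: [-11.2, -1.9, 11.1]
finger_gap: 0.153
tcp [0.5842 0.3722 0.0703] zang -86.23 q6 1.91 F [-11.2  -1.9  11.1] t 12.28
```

View pics/w5c.png

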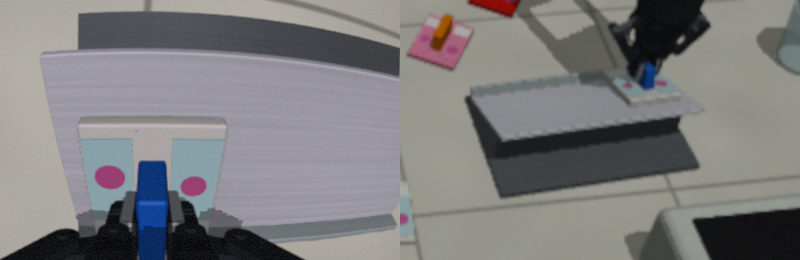

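```bash
python3 -m jog '[[[0,0.2,0],0],[[0,0.4,0],0],[[0,0.4,0],0]]'; python3 -m jog '[[[0.3,0.14,0],0],[[0.5,0.23,0],0],[[0.5,0.23,0],0]]'; python3 -m jog '[[[0.3,0.14,0],0],[[0.5,0.23,0],0],[[0.5,0.23,0],0]]'
```

```text
t: 12.63
tcp_pos: [0.5837, 0.3722, 0.0662]
tool_rot: [0.027, -0.706, 0.707, -0.02]
force: [-12.9, -0.5, 11.9]
finger_gap: 0.151
t: 12.88
tcp_pos: [0.5837, 0.3723, 0.0658]
tool_rot: [-0.023, 0.707, -0.707, 0.024]
force: [-6.2, -1.3, 13.4]
finger_gap: 0.156
t: 13.13
tcp_pos: [0.5818, 0.3728, 0.0649]
tool_rot: [-0.021, 0.708, -0.706, 0.026]
force: [-1.5, -1.8, 14.4]
finger_gap: 0.154
```

```bash
python3 -m jog '[[[0.3,0.14,0],0],[[0.5,0.2,0],0],[[0.5,0.2,0],0]]'; python3 -m jog '[[[0.3,0.14,0],0],[[0.5,0.2,0],0],[[0.5,0.2,0],0]]';  python3 -c "
from h import *
go(); snap('scene','s6'); s=snap('wrist','w6');cv2.imwrite('pics/w6c.png',np.hstack([cv2.imread('pics/w6.png')[40:300,100:500],cv2.resize(cv2.imread('pics/s6.png')[150:280,280:480],(400,260))]))"
```

```text
t: 13.38
tcp_pos: [0.5814, 0.3728, 0.0649]
tool_rot: [-0.017, 0.708, -0.705, 0.029]
force: [3.6, -1.9, 16.3]
finger_gap: 0.155
t: 13.63
tcp_pos: [0.581, 0.3728, 0.0651]
tool_rot: [-0.014, 0.709, -0.705, 0.033]
force: [9.3, -3.3, 20.6]
finger_gap: 0.154
tcp [0.581  0.3728 0.0651] zang -86.2 q6 1.92 F [ 9.3 -3.3 20.6] t 13.63
```

View pics/w6c.png

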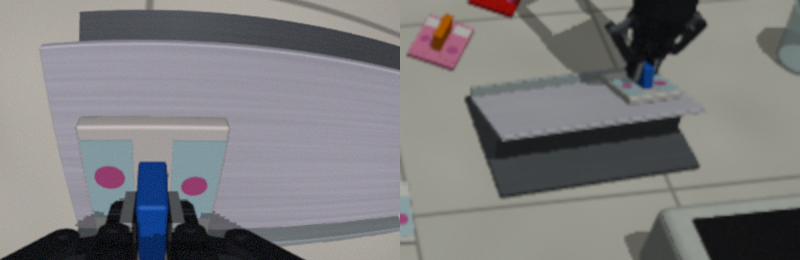

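```bash
python3 -m jog '[[[-0.3,-0.1,0],0],[[-0.3,-0.1,0],0],[[-0.3,-0.1,0],0],[[-0.3,-0.1,0],0],[[-0.3,-0.1,0],0]]' 3.6; python3 -m jog '[[[0,-2,0],0],[[0,-5,0],0],[[1,-9,0],0],[[3,-12,0],0],[[6,-14,0],0],[[8,-14,0],0],[[8,-14,0],0]]'; python3 -c "
from h import *
go([.5158,-.2866,.20],[.5158,-.2866,.042]); snap('scene','s6'); s=snap('wrist','w7');cv2.imwrite('pics/w7c.png',np.hstack([cv2.imread('pics/w7.png')[20:280,100:500],cv2.resize(cv2.imread('pics/s6.png')[150:280,280:480],(400,260))]))"
```

```text
t: 14.15
tcp_pos: [0.5711, 0.3711, 0.0558]
tool_rot: [0.024, -0.706, 0.707, -0.023]
force: [0.8, 0.3, -0.2]
finger_gap: 0.423
t: 14.73
tcp_pos: [0.4877, 0.3659, 0.1977]
tool_rot: [0.025, -0.706, 0.707, -0.023]
force: [-1.0, -0.2, -0.3]
finger_gap: 0.423
tcp [0.4877 0.3659 0.1977] zang -86.1 q6 1.96 F [-1.  -0.2 -0.3] t 14.73
[0.5158, -0.2866, 0.2] -> [ 1.64 -0.19 65.29]
[0.5158, -0.2866, 0.042] -> [ 1.59 15.61 65.28]
```

View pics/w7c.png

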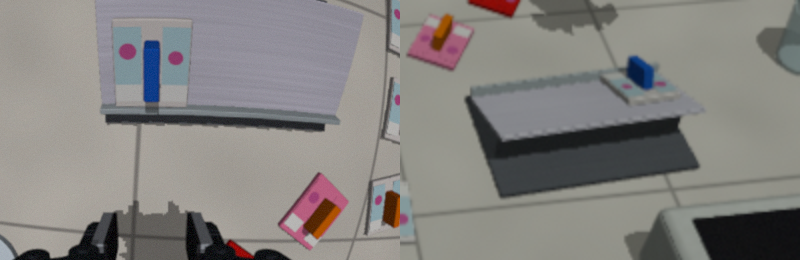

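```bash
python3 -m jog '[[[0,0,4],0],[[0,0,8],0],[[0,0,12],0],[[0,0,16],0],[[0.4,0,20],0],[[0.6,0,24],0.03],[[0.8,0,28],0.068],[[1,0,32],0.068],[[1.1,0,36],0.068],[[1.2,0,40],0.068],[[1.3,0,44],0.068],[[1.4,0,48],0.068],[[1.5,0,52],0.068],[[1.6,0,56],0.068],[[1.6,0,60],0.068],[[1.6,0,63.5],0.068],[[1.6,0,65.2],0.068],[[1.6,0,65.2],0.068],[[1.6,0,65.2],0.068]]' 3.6 40
python3 - <<'E'
from h import *
s=snap('wrist','w8')
hsv=cv2.cvtColor(s['frame'],cv2.COLOR_RGB2HSV)
m=cv2.inRange(hsv,(95,120,60),(130,255,255))
n,l,st,c=cv2.connectedComponentsWithStats(m)
for i in range(1,n):
    if st[i,4]>100: print(c[i].round(1),st[i],plane(s,*c[i],.057,True).round(4))
go([.5158,-.2866,.042])
E
```

```text
t: 16.42
tcp_pos: [0.5191, -0.2865, 0.1954]
tool_rot: [0.001, 0.708, -0.706, -0.002]
force: [0.0, 0.4, 0.2]
finger_gap: 0.419
[249.7 188.9] [243 163  14  53 700] [ 0.5169 -0.2856  0.057 ]
[329.2 192.8] [319 168  22  52 878] [ 0.5128 -0.3651  0.057 ]
tcp [ 0.5189 -0.2849  0.1955] zang -90.16 q6 0.88 F [ 0.4  0.5 -0.1] t 16.47
[0.5158, -0.2866, 0.042] -> [ 0.28 15.35  0.2 ]
```

```bash
python3 -m jog '[[[0.2,4,0.1],0],[[0.2,8,0.1],0],[[0.2,11,0.1],0],[[0.2,13.5,0.1],0],[[0.2,15,0.1],0],[[0.2,15.3,0.1],0],[[0.2,15.3,0.1],0],[[0.2,15.3,0.1],0]]' 3.6 40; python3 -m jog '[[[0,0,0],0],[[0,0,0],0],[[0,0,0],0],[[0,0,0],0],[[0,0,0],0],[[0,0,0],0]]' 0 40;  python3 -m jog '[[[0,-3,0],0],[[0,-7,0],0],[[0,-11,0],0],[[0,-15,0],0],[[0,-16,0],0],[[0,-16,0],0]]'; python3 -c "
from h import *
go([.5956,.288,.16])"
```

```text
t: 17.13
tcp_pos: [0.518, -0.2858, 0.0444]
tool_rot: [-0.0, -0.707, 0.707, 0.0]
force: [0.6, -0.2, -0.3]
finger_gap: 0.421
t: 17.63
tcp_pos: [0.5183, -0.2871, 0.0454]
tool_rot: [-0.002, -0.707, 0.708, -0.0]
force: [1.3, 1.9, 5.5]
finger_gap: 0.153
t: 18.13
tcp_pos: [0.5193, -0.2884, 0.2081]
tool_rot: [-0.003, -0.705, 0.709, -0.002]
force: [-0.2, -0.6, -1.5]
finger_gap: 0.152
tcp [ 0.5193 -0.2884  0.2081] zang -90.13 q6 0.88 F [-0.2 -0.6 -1.5] t 18.13
[0.5956, 0.288, 0.16] -> [ -7.47   4.51 -57.69]
```

```bash
python3 -m jog '[[[-0.5,0,-3],0],[[-1,0,-6],0],[[-1.5,0,-10],0],[[-2,0,-14],-0.02],[[-2.5,0,-18],-0.04],[[-3,0,-22],-0.066],[[-3.5,0,-26],-0.066],[[-4,0,-30],-0.066],[[-4.5,0,-34],-0.066],[[-5,0,-38],-0.066],[[-5.5,0,-42],-0.066],[[-6,0,-46],-0.066],[[-6.5,0,-50],-0.066],[[-7.2,0,-54],-0.066],[[-7.5,1,-56.7],-0.066],[[-7.5,3,-57.7],-0.066],[[-7.5,4.5,-57.7],-0.066],[[-7.5,4.5,-57.7],-0.066],[[-7.5,4.5,-57.7],-0.066]]'; python3 -c "
from h import *
go([.5956,.288,.098])"
```

```text
t: 19.72
tcp_pos: [0.5915, 0.2895, 0.1555]
tool_rot: [0.025, -0.706, 0.707, -0.02]
force: [-0.1, -0.3, -1.0]
finger_gap: 0.154
tcp [0.5915 0.2895 0.1555] zang -86.33 q6 1.79 F [-0.1 -0.3 -1. ] t 19.72
[0.5956, 0.288, 0.098] -> [-0.44  5.74  0.16]
```

```bash
python3 -m jog '[[[-0.4,2,0.1],0],[[-0.4,4,0.1],0],[[-0.4,5.2,0.1],0],[[-0.4,5.7,0.1],0],[[-0.4,5.7,0.1],0]]' - 25; python3 -m jog '[[[0,0.3,0],0],[[0,0.6,0],0],[[0,0.8,0],0],[[0,1,0],0],[[0,1.3,0],0],[[0,1.5,0],0],[[0,1.8,0],0],[[0,2,0],0],[[0,2,0],0]]';python3 -m jog '[[[0,0.3,0],0],[[0,0.6,0],0],[[0,0.9,0],0],[[0,1,0],0],[[0,1,0],0]]'
```

```text
t: 20.13
tcp_pos: [0.5969, 0.2885, 0.1005]
tool_rot: [0.023, -0.707, 0.707, -0.021]
force: [-0.0, -0.3, -0.7]
finger_gap: 0.153
t: 20.88
tcp_pos: [0.594, 0.2894, 0.0837]
tool_rot: [0.025, -0.706, 0.707, -0.02]
force: [-10.6, -1.1, 12.4]
finger_gap: 0.154
t: 21.3
tcp_pos: [0.5914, 0.2892, 0.073]
tool_rot: [0.027, -0.706, 0.707, -0.018]
force: [-13.1, -0.6, 12.6]
finger_gap: 0.153
```

```bash
python3 -m jog '[[[0.3,0.2,0],0],[[0.5,0.3,0],0],[[0.5,0.3,0],0]]'; python3 -m jog '[[[0.3,0.14,0],0],[[0.5,0.23,0],0],[[0.5,0.23,0],0]]'; python3 -m jog '[[[0.3,0.14,0],0],[[0.5,0.2,0],0],[[0.5,0.2,0],0]]'
```

```text
t: 21.55
tcp_pos: [0.5909, 0.2892, 0.0711]
tool_rot: [0.024, -0.707, 0.707, -0.022]
force: [-7.4, -1.1, 11.0]
finger_gap: 0.152
t: 21.8
tcp_pos: [0.5905, 0.2893, 0.07]
tool_rot: [-0.02, 0.707, -0.706, 0.026]
force: [-1.1, -1.8, 9.8]
finger_gap: 0.154
t: 22.05
tcp_pos: [0.5875, 0.2893, 0.0686]
tool_rot: [-0.018, 0.707, -0.706, 0.027]
force: [1.7, -1.7, 9.8]
finger_gap: 0.151
```

```bash
python3 -m jog '[[[0.3,0.14,0],0],[[0.5,0.2,0],0],[[0.5,0.2,0],0]]'; python3 -m jog '[[[0.3,0.14,0],0],[[0.5,0.2,0],0],[[0.5,0.2,0],0]]'
```

```text
t: 22.3
tcp_pos: [0.5874, 0.2893, 0.0686]
tool_rot: [-0.015, 0.708, -0.705, 0.03]
force: [7.3, -1.6, 12.9]
finger_gap: 0.151
t: 22.55
tcp_pos: [0.587, 0.2891, 0.069]
tool_rot: [-0.011, 0.708, -0.705, 0.034]
force: [11.8, -3.6, 17.1]
finger_gap: 0.151
```

```bash
python3 -m jog '[[[-0.5,-0.3,0],0],[[-0.5,-0.3,0],0],[[-0.5,-0.3,0],0],[[-0.5,-0.3,0],0],[[-0.5,-0.3,0],0]]' 3.6 40; python3 -m jog '[[[0,-2,0],0],[[0,-5,0],0],[[1,-9,0],0],[[3,-12,0],0],[[6,-13,0],0],[[7,-13,0],0],[[7,-13,0],0]]'; python3 -c "
from h import *
snap('wrist','w9'); go([.5118,-.3665,.20])"
```

```text
t: 22.97
tcp_pos: [0.5761, 0.288, 0.0623]
tool_rot: [0.024, -0.706, 0.707, -0.022]
force: [0.5, 0.3, -0.6]
finger_gap: 0.429
t: 23.55
tcp_pos: [0.5043, 0.2836, 0.1931]
tool_rot: [0.024, -0.706, 0.707, -0.022]
force: [-0.5, -0.6, -0.7]
finger_gap: 0.421
tcp [0.5063 0.2836 0.1925] zang -86.28 q6 1.82 F [ 0.8 -0.1 -1. ] t 23.6
[0.5118, -0.3665, 0.2] -> [ 3.67 -0.7  64.91]
```

```bash
python3 -m jog '[[[0,0,4],0],[[0,0,8],0],[[0,0,12],0],[[0.4,0,16],0],[[0.8,0,20],0],[[1.2,0,24],0.03],[[1.6,-0.7,28],0.066],[[1.8,-0.7,32],0.066],[[2,-0.7,36],0.066],[[2.2,-0.7,40],0.066],[[2.5,-0.7,44],0.066],[[2.8,-0.7,48],0.066],[[3.1,-0.7,52],0.066],[[3.4,-0.7,56],0.066],[[3.7,-0.7,60],0.066],[[3.7,-0.7,63.5],0.066],[[3.7,-0.7,64.9],0.066],[[3.7,-0.7,64.9],0.066],[[3.7,-0.7,64.9],0.066]]' 3.6 40
python3 - <<'E'
from h import *
s=snap('wrist','w10')
hsv=cv2.cvtColor(s['frame'],cv2.COLOR_RGB2HSV)
m=cv2.inRange(hsv,(95,120,60),(130,255,255))
n,l,st,c=cv2.connectedComponentsWithStats(m)
for i in range(1,n):
    if st[i,4]>100: print(c[i].round(1),st[i],plane(s,*c[i],.057,True).round(4),cv2.minAreaRect(np.argwhere(l==i)[:,::-1].astype(np.float32)))
go([.5118,-.3665,.042])
E
```

```text
t: 25.18
tcp_pos: [0.5119, -0.3668, 0.1983]
tool_rot: [0.001, 0.708, -0.706, -0.002]
force: [-1.0, 0.4, 0.3]
finger_gap: 0.423
[251.3 186.2] [245 160  14  53 665] [ 0.5117 -0.3673  0.057 ] ((251.5, 186.0), (52.0, 13.0), 90.0)
tcp [ 0.5119 -0.3653  0.1986] zang -90.14 q6 0.78 F [-1.2  0.6 -0.4] t 25.23
[0.5118, -0.3665, 0.042] -> [-0.03 15.66  0.17]
```

Next the third one, to (.592+.009, .205) on the stand.

```bash
python3 -m jog '[[[0,4,0.1],0],[[0,8,0.1],0],[[0,11,0.1],0],[[0,13.5,0.1],0],[[0,15,0.1],0],[[0,15.6,0.1],0],[[0,15.6,0.1],0],[[0,15.6,0.1],0]]' 3.6 40; python3 -m jog '[[[0,0,0],0],[[0,0,0],0],[[0,0,0],0],[[0,0,0],0],[[0,0,0],0],[[0,0,0],0]]' 0 40;  python3 -m jog '[[[0,-3,0],0],[[0,-7,0],0],[[0,-11,0],0],[[0,-15,0],0],[[0,-16,0],0],[[0,-16,0],0]]'; python3 -c "
from h import *
go([.602,.204,.16])"
```

```text
t: 25.9
tcp_pos: [0.5129, -0.3664, 0.0449]
tool_rot: [0.0, 0.707, -0.707, -0.0]
force: [0.6, 0.0, -0.2]
finger_gap: 0.42
t: 26.4
tcp_pos: [0.5134, -0.368, 0.0462]
tool_rot: [-0.002, -0.706, 0.708, -0.0]
force: [0.5, 2.0, 6.0]
finger_gap: 0.152
t: 26.9
tcp_pos: [0.5141, -0.3693, 0.2091]
tool_rot: [-0.003, -0.705, 0.71, -0.002]
force: [0.6, -0.5, -0.2]
finger_gap: 0.152
tcp [ 0.5141 -0.3693  0.2091] zang -90.13 q6 0.77 F [ 0.6 -0.5 -0.2] t 26.9
[0.602, 0.204, 0.16] -> [ -8.64   4.57 -57.38]
```

```bash
python3 -m jog '[[[-0.5,0,-3],0],[[-1,0,-6],0],[[-1.5,0,-10],0],[[-2,0,-14],-0.02],[[-2.5,0,-18],-0.04],[[-3,0,-22],-0.066],[[-3.5,0,-26],-0.066],[[-4,0,-30],-0.066],[[-4.5,0,-34],-0.066],[[-5,0,-38],-0.066],[[-5.5,0,-42],-0.066],[[-6,0,-46],-0.066],[[-7,0,-50],-0.066],[[-8,0,-54],-0.066],[[-8.6,1,-56.5],-0.066],[[-8.6,3,-57.4],-0.066],[[-8.6,4.5,-57.4],-0.066],[[-8.6,4.5,-57.4],-0.066],[[-8.6,4.5,-57.4],-0.066]]'; python3 -c "
from h import *
go([.602,.204,.098])"
```

```text
t: 28.48
tcp_pos: [0.5973, 0.206, 0.1564]
tool_rot: [0.025, -0.706, 0.707, -0.02]
force: [1.0, 0.4, -1.1]
finger_gap: 0.148
tcp [0.5973 0.206  0.1564] zang -86.33 q6 1.66 F [ 1.   0.4 -1.1] t 28.48
[0.602, 0.204, 0.098] -> [-0.49  5.83  0.23]
```

```bash
python3 -m jog '[[[-0.5,2,0.2],0],[[-0.5,4,0.2],0],[[-0.5,5.3,0.2],0],[[-0.5,5.8,0.2],0],[[-0.5,5.8,0.2],0]]' - 25; python3 -m jog '[[[0,0.3,0],0],[[0,0.6,0],0],[[0,0.8,0],0],[[0,1,0],0],[[0,1.3,0],0],[[0,1.5,0],0],[[0,1.8,0],0],[[0,2,0],0],[[0,2,0],0]]';python3 -m jog '[[[0,0.3,0],0],[[0,0.6,0],0],[[0,0.9,0],0],[[0,1,0],0],[[0,1,0],0]]'; python3 -m jog '[[[0.3,0.2,0],0],[[0.5,0.3,0],0],[[0.5,0.3,0],0]]'; python3 -m jog '[[[0.3,0.14,0],0],[[0.5,0.23,0],0],[[0.5,0.23,0],0]]'; python3 -m jog '[[[0.3,0.14,0],0],[[0.5,0.2,0],0],[[0.5,0.2,0],0]]'; python3 -m jog '[[[0.3,0.14,0],0],[[0.5,0.2,0],0],[[0.5,0.2,0],0]]'
```

```text
t: 28.9
tcp_pos: [0.6041, 0.2038, 0.1004]
tool_rot: [0.023, -0.707, 0.707, -0.021]
force: [1.0, -0.7, -2.1]
finger_gap: 0.155
t: 29.65
tcp_pos: [0.6004, 0.2044, 0.0833]
tool_rot: [0.026, -0.706, 0.707, -0.02]
force: [-10.9, -2.1, 12.6]
finger_gap: 0.152
t: 30.07
tcp_pos: [0.5983, 0.2042, 0.0726]
tool_rot: [0.027, -0.706, 0.707, -0.018]
force: [-13.6, -1.1, 12.7]
finger_gap: 0.15
t: 30.32
tcp_pos: [0.5982, 0.2042, 0.0719]
tool_rot: [0.023, -0.707, 0.707, -0.022]
force: [-7.8, -3.3, 17.1]
finger_gap: 0.15
t: 30.57
tcp_pos: [0.5982, 0.2043, 0.0718]
tool_rot: [-0.019, 0.707, -0.707, 0.026]
force: [-1.7, -1.7, 21.1]
finger_gap: 0.153
t: 30.82
tcp_pos: [0.5948, 0.2044, 0.0701]
tool_rot: [-0.018, 0.707, -0.706, 0.027]
force: [-0.8, -1.2, 20.4]
finger_gap: 0.155
t: 31.07
tcp_pos: [0.5923, 0.2043, 0.069]
tool_rot: [-0.016, 0.707, -0.706, 0.029]
force: [2.4, -0.6, 20.5]
finger_gap: 0.152
```

```bash
python3 -m jog '[[[0.3,0.1,0],0],[[0.5,0.1,0],0],[[0.5,0.1,0],0]]'; python3 -m jog '[[[0.3,0.1,0],0],[[0.5,0.1,0],0],[[0.5,0.1,0],0]]'
```

```text
t: 31.32
tcp_pos: [0.592, 0.2041, 0.0692]
tool_rot: [-0.012, 0.708, -0.706, 0.032]
force: [8.6, -0.3, 20.5]
finger_gap: 0.153
t: 31.57
tcp_pos: [0.5915, 0.2041, 0.0696]
tool_rot: [-0.008, 0.708, -0.705, 0.036]
force: [13.1, -1.5, 21.9]
finger_gap: 0.156
```

```bash
python3 -m jog '[[[-0.5,-0.4,0],0],[[-0.5,-0.4,0],0],[[-0.5,-0.4,0],0],[[-0.5,-0.4,0],0],[[-0.5,-0.4,0],0]]' 3.6 40; python3 -m jog '[[[0,-2,0],0],[[0,-5,0],0],[[1,-9,0],0],[[3,-12,0],0],[[5,-14,-4],0],[[7,-15,-8],0],[[7,-15,-8],0],[[7,-15,-8],0]]'; python3 -c "
from h import *
s=snap('wrist','w11'); snap('scene','s11');snap('top','t11')
cv2.imwrite('pics/w11c.png',np.hstack([cv2.imread('pics/w11.png')[0:260,60:500],cv2.resize(cv2.imread('pics/s11.png')[150:280,270:450],(360,260))]))"
```

```text
t: 31.98
tcp_pos: [0.5781, 0.2031, 0.0631]
tool_rot: [0.024, -0.707, 0.707, -0.022]
force: [0.1, 0.5, 0.9]
finger_gap: 0.419
t: 32.65
tcp_pos: [0.5025, 0.281, 0.2145]
tool_rot: [-0.024, 0.707, -0.706, 0.024]
force: [0.0, -0.3, -0.0]
finger_gap: 0.422
```

View pics/w11c.png

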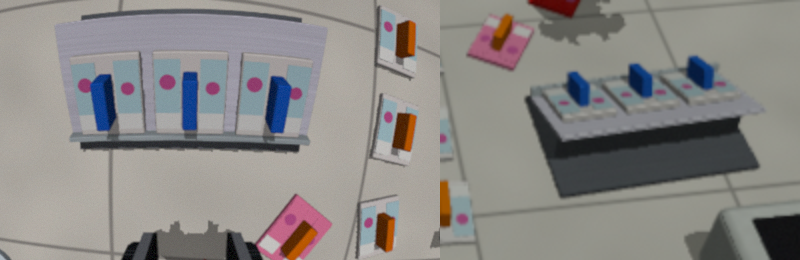

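```bash
python3 -m jog '[[[1,0,4],0],[[2,0,8],0],[[3,0,12],0],[[4,0,16],0.066],[[5,0.5,20],0.066],[[6,1,24],0.066],[[7.6,1.4,27.6],0.066],[[7.6,1.4,27.6],0.066],[[7.6,1.4,27.6],0.066],[[7.6,1.4,27.6],0.066]]' 3.6 40
cat >> h.py <<'E'
def orange(save=None,zt=.038):
    s=snap('wrist',save); hsv=cv2.cvtColor(s['frame'],cv2.COLOR_RGB2HSV)
    m=cv2.inRange(hsv,(3,170,60),(18,255,255))
    n,l,st,c=cv2.connectedComponentsWithStats(m)
    for i in range(1,n):
        if st[i,4]>120:
            r=cv2.minAreaRect(np.argwhere(l==i)[:,::-1].astype(np.float32)); b=cv2.boxPoints(r)
            w=np.array([plane(s,*p,zt,True) for p in b]); e=[w[1]-w[0],w[2]-w[1]]; k=int(np.linalg.norm(e[1])>np.linalg.norm(e[0])); d=e[k]
            a=np.degrees(np.arctan2(d[1],d[0])); a=(a+90)%180-90
            print(c[i].round(),st[i,4],'ctr',plane(s,*c[i],zt-.003,True)[:2].round(4),'yaw',a.round(1),'len',[np.linalg.norm(x).round(3) for x in e])
E
python3 -c "
from h import *
go();orange('w12')"
```

```text
t: 33.63
tcp_pos: [0.4466, -0.0027, 0.1996]
tool_rot: [0.001, 0.707, -0.707, -0.002]
force: [0.4, -0.5, 0.1]
finger_gap: 0.423
tcp [ 0.4466 -0.0027  0.1996] zang -90.29 q6 1.32 F [ 0.4 -0.5  0.1] t 33.63
[246.  48.] 579 ctr [0.5859 0.0013] yaw -3.7 len [np.float64(0.052), np.float64(0.013)]
[247. 181.] 574 ctr [0.4464 0.0006] yaw 14.0 len [np.float64(0.013), np.float64(0.051)]
[130. 195.] 638 ctr [0.4319 0.1337] yaw -33.0 len [np.float64(0.058), np.float64(0.018)]
[ 72. 262.] 524 ctr [0.3385 0.2395] yaw -31.4 len [np.float64(0.07), np.float64(0.028)]
```

```bash
python3 -m jog '[[[0,4,-0.3],-0.12],[[0,8,-0.3],-0.245],[[0,11.5,-0.3],-0.245],[[0,14.5,-0.3],-0.245],[[0,16.5,-0.3],-0.245],[[0,17.5,-0.3],-0.245],[[0,17.5,-0.3],-0.245],[[0,17.5,-0.3],-0.245]]' 3.6 40; python3 -m jog '[[[0,0,0],0],[[0,0,0],0],[[0,0,0],0],[[0,0,0],0],[[0,0,0],0],[[0,0,0],0]]' 0 40;  python3 -m jog '[[[0,-3,0],0],[[0,-7,0],0],[[0,-11,0],0],[[0,-15,0],0],[[0,-17,0],0],[[0,-17,0],0]]'; python3 -c "
from h import *
go([.514,-.368,.20])"
```

```text
t: 34.35
tcp_pos: [0.4467, 0.0024, 0.0245]
tool_rot: [-0.087, 0.702, -0.702, 0.086]
force: [-0.2, -0.3, -0.4]
finger_gap: 0.417
t: 34.85
tcp_pos: [0.4474, 0.0013, 0.0261]
tool_rot: [0.085, -0.702, 0.702, -0.086]
force: [0.1, 3.1, 6.7]
finger_gap: 0.153
t: 35.35
tcp_pos: [0.4494, 0.0005, 0.1997]
tool_rot: [0.082, -0.7, 0.703, -0.089]
force: [-0.2, -0.5, -1.6]
finger_gap: 0.149
tcp [0.4494 0.0005 0.1997] zang -76.08 q6 1.08 F [-0.2 -0.5 -1.6] t 35.35
[0.514, -0.368, 0.2] -> [ 2.59  0.15 37.32]
```

```bash
python3 -m jog '[[[0.2,0,4],0],[[0.5,0,8],0],[[0.8,0,12],0.08],[[1.1,0,16],0.16],[[1.4,0,20],0.243],[[1.7,0,24],0.243],[[2,0,28],0.243],[[2.3,0,32],0.243],[[2.6,0,36],0.243],[[2.6,0,37.3],0.243],[[2.6,0,37.3],0.243],[[2.6,0,37.3],0.243],[[2.6,0,37.3],0.243]]'; python3 -c "
from h import *
go([.514,-.368,.0495]); snap('wrist','w13')"
```

```text
t: 36.43
tcp_pos: [0.5097, -0.3652, 0.1934]
tool_rot: [-0.001, 0.708, -0.706, -0.001]
force: [0.1, 0.4, -1.2]
finger_gap: 0.146
tcp [ 0.5097 -0.3652  0.1934] zang -90.01 q6 0.77 F [ 0.1  0.4 -1.2] t 36.43
[0.514, -0.368, 0.0495] -> [-0.47 14.39  0.33]
```

View pics/w13.png

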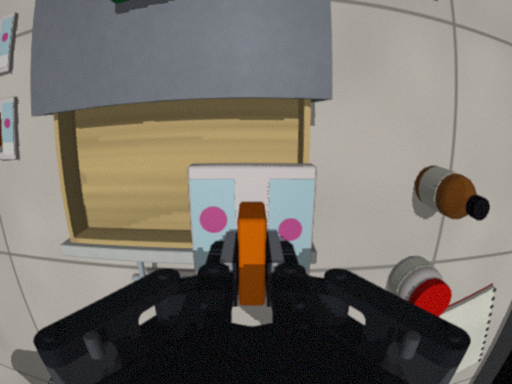

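```bash
python3 -m jog '[[[-0.4,4,0.2],0],[[-0.4,8,0.2],0],[[-0.4,11,0.2],0],[[-0.4,13,0.2],0],[[-0.4,14,0.2],0],[[-0.4,14.4,0.2],0],[[-0.4,14.5,0.2],0],[[-0.4,14.5,0.2],0]]'; python3 -m jog '[[[0,0,0],0],[[0,0,0],0],[[0,0,0],0],[[0,0,0],0]]' 3.6; python3 -m jog '[[[0,-3,0],0],[[0,-7,0],0],[[0,-11,0],0],[[0,-15,0],0],[[0,-15.5,0],0]]'; python3 -c "
from h import *
go([.52,0.00,.20])"
```

```text
t: 37.15
tcp_pos: [0.5158, -0.3693, 0.0513]
tool_rot: [-0.0, -0.707, 0.708, -0.001]
force: [-0.7, 0.1, -0.8]
finger_gap: 0.15
t: 37.48
tcp_pos: [0.5155, -0.3696, 0.0513]
tool_rot: [-0.001, -0.707, 0.708, -0.0]
force: [-0.1, -0.6, 0.7]
finger_gap: 0.42
t: 37.9
tcp_pos: [0.5185, -0.3724, 0.2139]
tool_rot: [-0.004, -0.703, 0.711, -0.004]
force: [0.3, -0.5, 0.8]
finger_gap: 0.423
tcp [ 0.5185 -0.3724  0.2139] zang -90.01 q6 0.77 F [ 0.3 -0.5  0.8] t 37.9
[0.52, 0.0, 0.2] -> [ -0.14   0.97 -37.26]
```

```bash
python3 -m jog '[[[-0.5,0,-4],0],[[-1,0,-8],0],[[-1.5,0,-12],0],[[-2,0,-16],0],[[-3,0,-20],0],[[-4,0,-24],0],[[-5,0,-28],0],[[-6,0,-32],0],[[-6.8,0.9,-36],0],[[-6.8,0.9,-37.3],0],[[-6.8,0.9,-37.3],0],[[-6.8,0.9,-37.3],0]]' 3.6 40; python3 -c "
from h import *
go([.586,.0013,.0245]);orange('w14')"
```

```text
t: 38.9
tcp_pos: [0.5829, 0.0042, 0.1962]
tool_rot: [0.001, -0.707, 0.707, -0.001]
force: [0.0, -0.9, -0.1]
finger_gap: 0.421
tcp [0.5829 0.0042 0.1962] zang -89.89 q6 1.39 F [ 0.  -0.9 -0.1] t 38.9
[0.586, 0.0013, 0.0245] -> [-0.31 17.17  0.28]
[247.  55.] 597 ctr [0.7146 0.0081] yaw -3.6 len [np.float64(0.051), np.float64(0.013)]
[253. 176.] 569 ctr [0.589 0.001] yaw -4.3 len [np.float64(0.051), np.float64(0.012)]
[505. 235.] 423 ctr [ 0.5061 -0.3826] yaw 23.5 len [np.float64(0.038), np.float64(0.067)]
```

```bash
python3 -m jog '[[[-0.5,4,0.3],0.07],[[-0.5,8,0.3],0.07],[[-0.5,11.5,0.3],0.07],[[-0.5,14.5,0.3],0.07],[[-0.5,16.5,0.3],0.07],[[-0.5,17.2,0.3],0.07],[[-0.5,17.2,0.3],0.07],[[-0.5,17.2,0.3],0.07]]' 3.6 40; python3 -m jog '[[[0,0,0],0],[[0,0,0],0],[[0,0,0],0],[[0,0,0],0],[[0,0,0],0],[[0,0,0],0]]' 0 40;  python3 -m jog '[[[0,-3,0],0],[[0,-7,0],0],[[0,-11,0],0],[[0,-15,0],0],[[0,-17,0],0],[[0,-17,0],0]]'; python3 -c "
from h import *
go([.514,-.287,.20])"
```

```text
t: 39.62
tcp_pos: [0.5888, -0.0006, 0.0247]
tool_rot: [-0.026, -0.707, 0.707, 0.025]
force: [-0.5, 0.2, -0.5]
finger_gap: 0.422
t: 40.12
tcp_pos: [0.5896, 0.0004, 0.0261]
tool_rot: [-0.026, -0.706, 0.707, 0.023]
force: [0.6, -1.4, 7.5]
finger_gap: 0.151
t: 40.62
tcp_pos: [0.5915, 0.0006, 0.2004]
tool_rot: [-0.029, -0.706, 0.707, 0.02]
force: [1.0, 0.1, -0.8]
finger_gap: 0.15
tcp [0.5915 0.0006 0.2004] zang -93.99 q6 1.45 F [ 1.   0.1 -0.8] t 40.62
[0.514, -0.287, 0.2] -> [5.740e+00 1.000e-02 2.923e+01]
```

```bash
python3 -m jog '[[[0.5,0,4],0],[[1,0,8],0],[[2,0,12],0],[[3,0,16],-0.07],[[4,0,20],-0.07],[[5,0,24],-0.07],[[5.7,0,28],-0.07],[[5.7,0,29.2],-0.07],[[5.7,0,29.2],-0.07],[[5.7,0,29.2],-0.07],[[5.7,0,29.2],-0.07]]'; python3 -c "
from h import *
go([.514,-.287,.0495]);s=snap('wrist');cv2.imwrite('pics/w15.png',s['frame'][:,:,::-1])"
```

```text
t: 41.53
tcp_pos: [0.5103, -0.2844, 0.1932]
tool_rot: [-0.001, 0.708, -0.706, -0.0]
force: [-0.3, -0.3, -1.0]
finger_gap: 0.152
tcp [ 0.5103 -0.2844  0.1932] zang -89.97 q6 0.87 F [-0.3 -0.3 -1. ] t 41.53
[0.514, -0.287, 0.0495] -> [-0.4  14.37  0.29]
```

```bash
python3 -m jog '[[[-0.4,4,0.2],0],[[-0.4,8,0.2],0],[[-0.4,11,0.2],0],[[-0.4,13,0.2],0],[[-0.4,14,0.2],0],[[-0.4,14.4,0.2],0],[[-0.4,14.5,0.2],0],[[-0.4,14.5,0.2],0]]'; python3 -m jog '[[[0,0,0],0],[[0,0,0],0],[[0,0,0],0],[[0,0,0],0]]' 3.6; python3 -m jog '[[[0,-3,0],0],[[0,-7,0],0],[[0,-11,0],0],[[0,-15,0],0],[[0,-15.5,0],0]]'; python3 -c "
from h import *
go([.7146,0.008,.20])"
```

```text
t: 42.25
tcp_pos: [0.5158, -0.2884, 0.0501]
tool_rot: [-0.0, -0.707, 0.708, -0.001]
force: [0.3, 0.7, -1.3]
finger_gap: 0.154
t: 42.58
tcp_pos: [0.5152, -0.2889, 0.0501]
tool_rot: [-0.001, -0.707, 0.708, -0.0]
force: [0.2, -0.7, -0.3]
finger_gap: 0.419
t: 43.0
tcp_pos: [0.5183, -0.2913, 0.2122]
tool_rot: [-0.004, -0.704, 0.711, -0.004]
force: [0.1, -0.6, 0.4]
finger_gap: 0.417
tcp [ 0.5183 -0.2913  0.2122] zang -90.01 q6 0.87 F [ 0.1 -0.6  0.4] t 43.0
[0.7146, 0.008, 0.2] -> [-19.61   1.16 -29.95]
```

```bash
python3 -m jog '[[[-1,0,-4],0],[[-2,0,-8],0],[[-4,0,-12],0],[[-6,0,-15],0],[[-8,0,-18],0],[[-10,0,-21],0],[[-12,0,-24],0],[[-14,0,-27],0],[[-16,0.5,-29.9],0],[[-18.5,1,-29.9],0],[[-19.6,1.1,-29.9],0],[[-19.6,1.1,-29.9],0],[[-19.6,1.1,-29.9],0],[[-19.6,1.1,-29.9],0]]' 3.6 40; python3 -c "
from h import *
go([.7146,0.008,.0245]);orange('w16')"
```

```text
t: 44.17
tcp_pos: [0.7096, 0.0102, 0.1928]
tool_rot: [-0.0, 0.707, -0.707, -0.001]
force: [-0.3, 0.2, -0.7]
finger_gap: 0.418
tcp [0.7096 0.0102 0.1928] zang -90.05 q6 1.43 F [-0.3  0.2 -0.7] t 44.17
[0.7146, 0.008, 0.0245] -> [-0.53 16.83  0.23]
[402.  15.] 127 ctr [ 0.9023 -0.1571] yaw 86.1 len [np.float64(0.021), np.float64(0.03)]
[443.  24.] 127 ctr [ 0.9032 -0.2139] yaw 43.7 len [np.float64(0.027), np.float64(0.03)]
[253. 175.] 586 ctr [0.7172 0.0078] yaw -3.7 len [np.float64(0.051), np.float64(0.012)]
[488. 306.] 473 ctr [ 0.5016 -0.3897] yaw -0.7 len [np.float64(0.06), np.float64(0.055)]
[454. 310.] 342 ctr [ 0.5117 -0.3041] yaw 65.4 len [np.float64(0.041), np.float64(0.046)]
```

```bash
python3 -m jog '[[[-0.7,4,0.3],0.065],[[-0.7,8,0.3],0.065],[[-0.7,11.5,0.3],0.065],[[-0.7,14.5,0.3],0.065],[[-0.7,16.2,0.3],0.065],[[-0.7,16.9,0.3],0.065],[[-0.7,16.9,0.3],0.065],[[-0.7,16.9,0.3],0.065]]' 3.6 40; python3 -m jog '[[[0,0,0],0],[[0,0,0],0],[[0,0,0],0],[[0,0,0],0],[[0,0,0],0],[[0,0,0],0]]' 0 40;  python3 -m jog '[[[0,-3,0],0],[[0,-7,0],0],[[0,-11,0],0],[[0,-15,0],0],[[0,-17,0],0],[[0,-17,0],0]]'; python3 -c "
from h import *
go([.514,-.203,.20])"
```

```text
t: 44.88
tcp_pos: [0.7182, 0.0071, 0.0252]
tool_rot: [-0.024, -0.707, 0.707, 0.023]
force: [0.2, -0.4, 0.5]
finger_gap: 0.421
t: 45.38
tcp_pos: [0.7195, 0.0073, 0.0268]
tool_rot: [-0.025, -0.707, 0.707, 0.021]
force: [-0.5, -0.8, 7.2]
finger_gap: 0.151
t: 45.88
tcp_pos: [0.7216, 0.0073, 0.202]
tool_rot: [-0.028, -0.706, 0.707, 0.018]
force: [0.9, -0.3, -1.2]
finger_gap: 0.151
tcp [0.7216 0.0073 0.202 ] zang -93.72 q6 1.49 F [ 0.9 -0.3 -1.2] t 45.88
[0.514, -0.203, 0.2] -> [19.36 -0.04 22.33]
```

```bash
python3 -m jog '[[[3,0,2],0],[[6,0,4],0],[[9,0,7],0],[[12,0,10],-0.065],[[15,0,13],-0.065],[[17,0,16],-0.065],[[18.5,0,19],-0.065],[[19.3,0,22.3],-0.065],[[19.3,0,22.3],-0.065],[[19.3,0,22.3],-0.065],[[19.3,0,22.3],-0.065],[[19.3,0,22.3],-0.065]]'; python3 -c "
from h import *
go([.514,-.204,.0495]);s=snap('wrist');cv2.imwrite('pics/w17.png',s['frame'][:,:,::-1])"
```

```text
t: 46.88
tcp_pos: [0.5105, -0.2011, 0.1934]
tool_rot: [-0.001, 0.708, -0.707, -0.0]
force: [0.4, -0.3, -1.0]
finger_gap: 0.149
tcp [ 0.5105 -0.2011  0.1934] zang -89.95 q6 0.99 F [ 0.4 -0.3 -1. ] t 46.88
[0.514, -0.204, 0.0495] -> [-0.37 14.39  0.31]
```

View pics/w17.png

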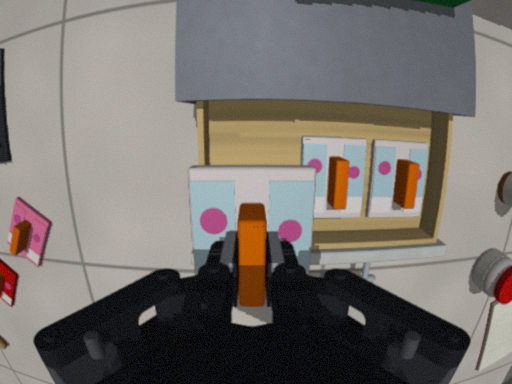

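```bash
python3 -m jog '[[[-0.4,4,0.3],0],[[-0.4,8,0.3],0],[[-0.4,11,0.3],0],[[-0.4,13,0.3],0],[[-0.4,14,0.3],0],[[-0.4,14.4,0.3],0],[[-0.4,14.5,0.3],0],[[-0.4,14.5,0.3],0]]'; python3 -m jog '[[[0,0,0],0],[[0,0,0],0],[[0,0,0],0],[[0,0,0],0]]' 3.6; python3 -m jog '[[[0,-3,0],0],[[0,-7,0],0],[[0,-11,0],0],[[0,-15,0],0],[[0,-15.5,0],0]]'; python3 -c "
from h import *
go([.43,-.287,.20]); snap('wrist','w18')"
```

```text
t: 47.6
tcp_pos: [0.5158, -0.2053, 0.0499]
tool_rot: [-0.0, -0.707, 0.708, -0.001]
force: [-0.8, -0.2, -0.7]
finger_gap: 0.154
t: 47.93
tcp_pos: [0.5151, -0.2057, 0.0499]
tool_rot: [-0.001, -0.707, 0.707, -0.0]
force: [-0.9, -0.9, 1.2]
finger_gap: 0.421
t: 48.35
tcp_pos: [0.5185, -0.2078, 0.2116]
tool_rot: [-0.004, -0.704, 0.71, -0.004]
force: [0.8, -0.3, 1.1]
finger_gap: 0.422
tcp [ 0.5185 -0.2078  0.2116] zang -90.01 q6 0.99 F [ 0.8 -0.3  1.1] t 48.35
[0.43, -0.287, 0.2] -> [8.86 1.11 7.91]
```

View pics/w18.png

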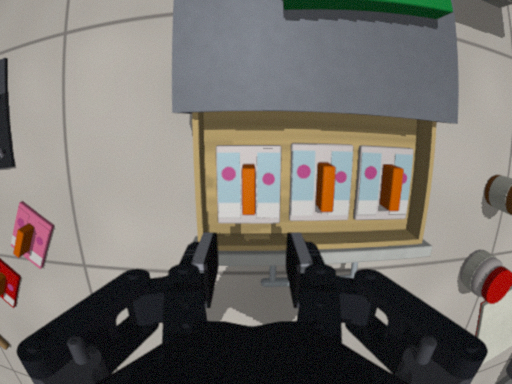

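```bash
python3 -m jog '[[[2,0,1],0],[[5,0,3],-0.12],[[8.8,0,5],-0.24],[[12.7,0,7.9],-0.4],[[12.7,0,7.9],-0.8],[[12.7,0,7.9],-1.2],[[12.7,0,7.9],-1.571],[[12.7,0,7.9],-1.571],[[12.7,0,7.9],-1.571],[[12.7,0,7.9],-1.571],[[12.7,0,7.9],-1.571],[[12.7,0,7.9],-1.571],[[12.7,0,7.9],-1.571],[[12.7,0,7.9],-1.571],[[12.7,0,7.9],-1.571],[[12.7,0,7.9],-1.571],[[12.7,0,7.9],-1.571]]' 2.8 40; python3 -c "
from h import *
go([.3932,-.287,.0285])"
```

```text
t: 49.82
tcp_pos: [0.3873, -0.284, 0.2035]
tool_rot: [-0.499, 0.501, -0.5, 0.499]
force: [0.8, -0.4, -0.2]
finger_gap: 0.324
tcp [ 0.3873 -0.284   0.2035] zang -0.14 q6 -0.86 F [ 0.8 -0.4 -0.2] t 49.82
[0.3932, -0.287, 0.0285] -> [ 0.32 17.5   0.61]
```

```bash
python3 -m jog '[[[0.2,4,0.5],0],[[0.2,8,0.5],0],[[0.2,10,0.5],0],[[0.2,10,0.5],0],[[0.2,10,0.5],0]]' 2.8 40; python3 -c "
from h import *
go([.3932,-.287,.0285]); s=snap('wrist','w19'); 
for d in(-.05,0,.05): print(proj(s,[.3935,-.287+d,.044],True).round(1))
g=cv2.cvtColor(s['frame'],cv2.COLOR_RGB2GRAY); cv2.imwrite('pics/w19c.png',cv2.resize(s['frame'][60:300,130:400,::-1],None,fx=2,fy=2))"
```

```text
t: 50.23
tcp_pos: [0.3922, -0.2858, 0.1033]
tool_rot: [-0.5, 0.501, -0.499, 0.5]
force: [-0.8, 0.8, 0.7]
finger_gap: 0.326
tcp [ 0.3922 -0.2858  0.1033] zang -0.06 q6 -0.86 F [-0.8  0.8  0.7] t 50.23
[0.3932, -0.287, 0.0285] -> [0.14 7.48 0.12]
[251.7 272.7]
[251.7 212.2]
[251.7 142.1]
```

View pics/w19c.png

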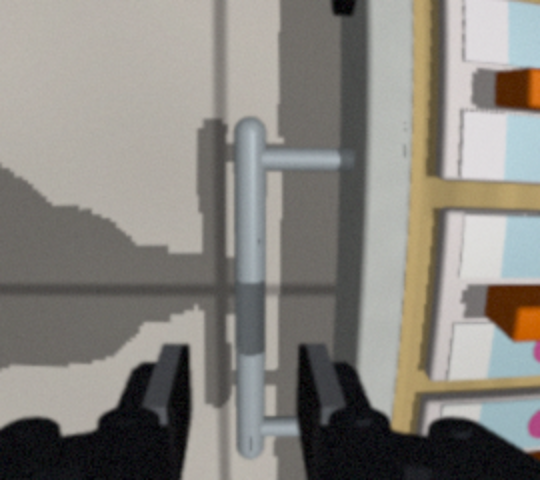

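```bash
python3 -m jog '[[[0.1,3,0.2],0],[[0.1,6,0.2],0],[[0.1,7.5,0.2],0],[[0.1,7.5,0.2],0]]' 2.8 40; python3 -m jog '[[[0,0,0],0],[[0,0,0],0],[[0,0,0],0],[[0,0,0],0],[[0,0,0],0],[[0,0,0],0]]' 0 60;python3 -m jog '[[[0,0,0.5],0],[[0,0,1.2],0],[[0,0,2],0],[[0,0,3],0],[[0,0,4],0],[[0,0,5],0],[[0,0,6],0],[[0,0,7],0],[[0,0,8],0],[[0,0,9],0],[[0,0,10],0],[[0,0,11],0],[[0,0,12],0],[[0,0,13],0],[[0,0,13.6],0],[[0,0,14],0],[[0,0,14],0]]'
```

```text
t: 50.62
tcp_pos: [0.3946, -0.2873, 0.0284]
tool_rot: [-0.5, 0.501, -0.5, 0.5]
force: [0.0, -0.2, -0.3]
finger_gap: 0.328
t: 51.12
tcp_pos: [0.3955, -0.2882, 0.0307]
tool_rot: [0.5, -0.499, 0.501, -0.5]
force: [0.6, 0.0, 7.7]
finger_gap: 0.098
t: 52.53
tcp_pos: [0.5366, -0.2878, 0.0307]
tool_rot: [0.5, -0.499, 0.501, -0.5]
force: [1.3, 2.0, 5.7]
finger_gap: 0.104
```

```bash
python3 -m jog '[[[0,0,0.2],0],[[0,0,0.4],0],[[0,0,0.5],0],[[0,0,0.5],0]]'; python3 -m jog '[[[0,0,0.2],0],[[0,0,0.4],0],[[0,0,0.5],0],[[0,0,0.5],0]]';python3 -m jog '[[[0,0,0.2],0],[[0,0,0.4],0],[[0,0,0.4],0]]'
```

```text
t: 52.87
tcp_pos: [0.5405, -0.2878, 0.0307]
tool_rot: [0.5, -0.499, 0.501, -0.5]
force: [0.2, 1.2, 5.7]
finger_gap: 0.104
t: 53.2
tcp_pos: [0.543, -0.2877, 0.0307]
tool_rot: [0.501, -0.5, 0.499, -0.499]
force: [-6.2, -1.8, 9.8]
finger_gap: 0.105
t: 53.45
tcp_pos: [0.5431, -0.2877, 0.0307]
tool_rot: [0.503, -0.502, 0.496, -0.498]
force: [-14.7, -3.3, 13.7]
finger_gap: 0.097
```

```bash
python3 -m jog '[[[0,0,-0.5],0],[[0,0,-0.5],0],[[0,0,-0.5],0],[[0,0,-0.5],0],[[0,0,-0.5],0]]' 2.8; python3 -m jog '[[[0,-3,0],0],[[0,-6,0],0],[[0,-10,0],0],[[0,-14,-2],0],[[0,-16,-5],0],[[0,-17,-9],0],[[0,-17,-13],0],[[0,-17,-13],0]]'; python3 -c "
from h import *
go(); s=snap('top','t20'); w=snap('scene','s20'); snap('wrist','w20')
f=s['frame'][:,:,::-1]
a=cv2.resize(f[55:240,60:460],(800,370)); b=cv2.resize(cv2.imread('pics/s20.png')[150:300,50:470],(640,229))
o=np.zeros((600,800,3),np.uint8); o[:370]=a; o[370:599,:640]=b; cv2.imwrite('pics/f20.png',o)"
```

```text
t: 53.87
tcp_pos: [0.5442, -0.2873, 0.029]
tool_rot: [0.5, -0.5, 0.5, -0.5]
force: [0.1, 0.4, -0.2]
finger_gap: 0.326
t: 54.53
tcp_pos: [0.4071, -0.2841, 0.1991]
tool_rot: [-0.5, 0.503, -0.498, 0.499]
force: [-0.5, 1.2, -0.2]
finger_gap: 0.329
tcp [ 0.4071 -0.2841  0.1991] zang -0.1 q6 -0.83 F [-0.5  1.2 -0.2] t 54.53
```

View pics/f20.png

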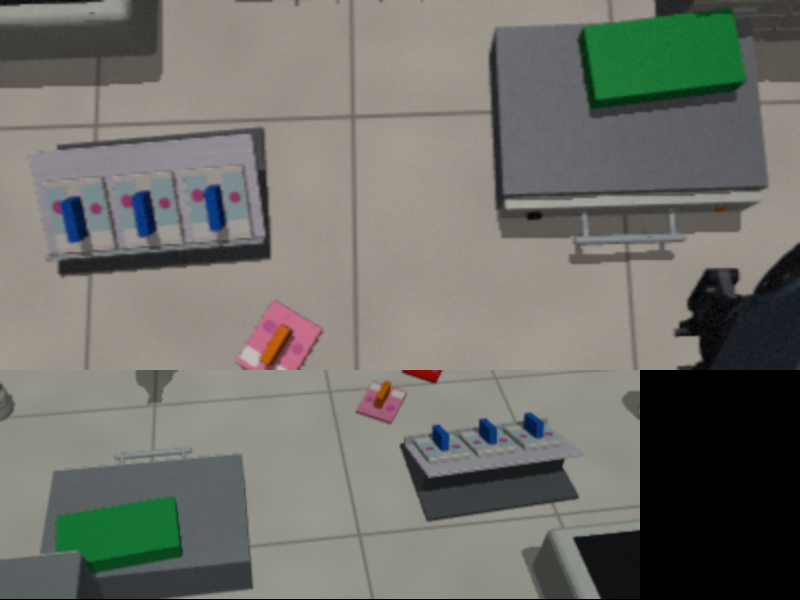

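```bash
python3 -c "
from h import *
workorder.sign_off()"
```

```text
the job is handed in; nothing more can be done
```

The changeover is done and handed in at about 55 s of the 210 s allowed.

- **Drawer out:** I pulled it to its stop, where the handle stopped moving and the force rose to about 21 N.
- **Warmed carriers:** All three blue-rib carriers are on the cooling stand. I slid each one down until its lower short end pressed against the lip. The last pictures show all three lying flat, side by side, with no visible gap at the lip.
- **Fresh carriers:** All three white-tray, orange-rib carriers went flat and upright into the drawer. A picture taken just before closing confirmed this.
- **Drawer shut:** I pushed it in until it stopped at about 15 N. The handle had travelled about 149.8 mm from the open stop, against a nominal 150 mm, and the last overhead picture shows no gap at the front.
- **Everything else:** The pink and red look-alikes, the green block and the other bench items were not touched. The gripper was clear of everything at hand-in.

No check failed. I saw no knocked carrier and no slackened grip. The only disagreements were 2–4 mm between the cameras and the arm, on the stand and the handle. I settled the stand by feeling for contact with the lip, and the handle was well within the open fingers.

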